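Clamp a capped pipe in the bench welding lathe

ROBOT

A 6-joint arm with a two-finger parallel gripper is mounted at the origin on the work surface. World frame = base frame: x ahead of the robot, y to its left, z up, the work surface at z = 0. Lengths are in m, angles in degrees, forces in N, time in s.
With the tool pointing down it reaches from about 0.25 to 0.725 m from the base axis. Payload 9.7 kg.
Tool frame: the origin (TCP) lies midway between the tips of the shut fingers; the grasp point (between the pads) lies 19 mm behind it; z points along the fingers, y is the line along which they close (so a half turn about z gives the same grasp; the last joint's range is limited). The gripper opens to 85 mm and grips with 20 to 120 N. Pads are 22 mm wide; open, the fingers measure 114 mm over their backs; the gripper's body (76 mm by 85 mm) begins 54 mm behind the grasp point. The pads swing forward as they close: fully open they stand 13 mm farther back than shut.
Start: joints at [-69.844, 4.979, 10.078, 95.1, 0, 90], TCP at [0.19, -0.516, 0.231] pointing down, gripper open.
Joint ranges: [-179.16, 179.16], [-48.56, 103.87], [-65.8, 70.77], [-126.05, 130.52], [-82.76, 87.17], [-180, 180]. Speed limits (degrees/s): [127.2, 127.2, 147.25, 180, 180, 180].

INTERFACE

Orientations are given as [roll, pitch, yaw] about the fixed x, y, z axes, in that order (R = Rz(yaw) Ry(pitch) Rx(roll)).
In Python, from workcell import * gives the robot as it stands.
- The arm moves only by the tool servo_tool, never from a script. Its argument "moves" is a list of rows, each a list of 4 numbers: the shift along the world's x, y, z in cm, then the turn about the world's z in rad. A call has 1 to 20 rows; each row is the pose to reach, as a shift and turn from the pose commanded when the call began; what a row does not reach only later rows make up. A row lasts 1/12 s, in which the tool goes at most 41.7 mm and 7.16 degrees, less where a joint would pass 70% of its speed; a pose out of reach is approached as far as the arm can. A call with a gripper value outside its range is refused whole. "claw" is the closure, from 0 (fully open) to 1 (shut), set as the call begins (left out, the last holds). The fingers move at their own pace and stop on an object; "force" is the grip in N (left out, the last holds). Time passes only in rows, so rows that repeat a pose let the fingers close. It gives the time, the measured TCP pose, the force, the opening and the grip force at its end, in the units of the state.
- get_obs(): the state, without advancing time (a new reading comes with each control period).
- camera(name): name is "side" or "top" or "wrist"; returns the picture (480x640x3 uint8, red, green, blue); there is no depth.
- get_calibration(name): a dict with "fx", "fy", "cx", "cy" (pixels), "k1" (the pictures are not rectified: a ray, as slopes to the right and down, at radius r is drawn at 1 + k1 r^2 times it, then the intrinsics apply), "rvec" (rotation vector, rad) and "tvec" (3), from world to camera coordinates, as OpenCV has them; the wrist camera has in their place "tool_from_camera" (4x4, takes a point from camera to tool coordinates, whose origin is the TCP and whose axes are the flange's). Camera axes: x right, y down, z forward; pixel columns grow to the right and rows downward; lengths in m; the calibration is good to about 2 mm. A picture is of the moment at which its call begins: read the wrist's pose just before it. get_calibration takes no time and is no camera call.
- job_done(): hands the job in; it is judged then, once.
The state is a dict: "time": time; "q": joint angles; "qd": joint speeds; "joint_efforts": joint torques, N m; "ee_pos": TCP position; "tcp_rot": TCP orientation; "wrist_force": force on the tool from outside, world axes, zero at the start; "torque": the same for the moment, N m; "opening": finger opening in m; "grasp_force": force on a finger pad.
Only numpy, scipy, OpenCV 4.12 (cv2) and the standard library are available. Lean on these libraries where they do the work, as an engineer would, in place of code of your own. Each camera call takes 0.05 s, during which the arm holds its last target. There are 200 camera calls.

TASK

Clamp the capped pipe in the bench welding lathe: take the tailstock crank by its loose sleeve and, keeping hold of the sleeve, wind it clockwise (as seen from the crank end) until the pressure pad has pushed the pipe fully home against the stop inside the headstock cup and the crank goes firm; nip it up so that the pipe is held tight, but do not force it past that. Then let go of the crank and swing the quill lock handle on top of the tailstock all the way round to its stop. Leave the other things on the table where they are.

Things in the scene. Friction and masses are not known exactly. Their poses are not given: they have to be found in the camera images.
- bed: bench welding lathe, fixed to the table, with a grey tailstock (crank end), two V rests and a grey headstock box (150 mm square, top 275 mm high, at y 335 to 485 mm). Origin at table height under the tailstock; y runs along the lathe towards the headstock, z up, x across, away from the robot. The axis of quill, pad, pipe and cup is level, 190 mm high
- pipe: loose steel pipe stub, 60 mm in diameter, 130 mm long, about 0.45 kg, flat cap on the tailstock end; lies in V rests on the lathe's axis, free to slide along it. Origin at its middle on its axis, y towards the headstock. Its far end is 7 to 13 mm inside the cup and has 3 to 29 mm still to slide before it meets the stop
- cup_mouth (a point): middle of the mouth of the headstock cup (dark steel ring, 92 mm outside, 66 mm bore), on the lathe's axis, 283 mm along y from the bed's origin. The adjustable stop inside the cup cannot be seen or measured: it lies 16 to 36 mm behind the mouth
- pad: dark round pressure pad, 48 mm across, on the end of the quill, facing the cap. Origin at the centre of its front face, y towards the pipe. Advances 24 mm per turn of the crank. Sits on a stiff disc spring (40 N/mm, 8 mm travel): with the pipe against the stop, 1 rad of crank adds about 150 N. 30 N or more holds the pipe tight; over 250 N dents the cap
- crank_center (a point): centre of the crank's hub, on the lathe's axis (190 mm high), 105 mm behind the bed's origin (bed y -105 mm). The crank turns about the bed's y axis through this point; its flat web is 24 mm wide and spans bed y -106 to -96 mm
- crank (a joint): crank angle, rad. At 0 the sleeve is straight above the hub; it grows clockwise seen from the crank end (top, bed +x, bottom, bed -x) and advances the pad. Starts within one turn. Turning takes about 5 N at the sleeve, plus 0.6 N per 10 N of clamp at the pad. At a standstill friction hides up to 5 N either way. It holds about 75 N of clamp; wound harder, it runs back to that when let go
- sleeve: black grip sleeve of the crank, a cylinder 25 mm in diameter, 90 mm long, spinning freely on its pin, parallel to the lathe's axis. Origin at its middle: 65 mm from the crank's axis and 55 mm from crank_center along bed -y. Gripped from above on its outer half (10 mm or more beyond its middle) it can be followed all the way round with the gripper at one orientation
- lock_center (a point): point on the upright axis of the quill lock handle, level with the middle of its ball knob (282 mm high)
- lock_knob (a point): middle of the black ball knob (22 mm in diameter) of the quill lock handle, 60 mm from the handle's axis, 282 mm high, 50 mm above the top of the tailstock (a cylinder 84 mm in diameter along the lathe's axis); it overhangs the tailstock's far side (bed +x)
- lock (a joint): angle of the quill lock handle, rad: at 0 (open) it points to bed +x turned 0.6 rad towards bed +y; it grows clockwise seen from above (the knob goes round the far side, towards the crank) to a hard stop at 1.3, locked. Starts at 0 to 0.15, stays where it is left, takes about 3.5 N at the knob
- spray_can: bystander: white spray can, 56 mm in diameter, 165 mm tall, standing; origin at the centre of its base
- offcut: bystander: short pipe ring, 60 mm in diameter, 45 mm tall, standing on its end; origin at the centre of its underside
- wrench: bystander: steel wrench 190 mm long lying flat, along its x axis
- square: bystander: bright steel welder's angle piece, legs about 120 and 114 mm, 14 mm thick, lying flat
Things that resemble listed ones, but are neither listed nor needed, are in the scene too. Leave any red or turquoise look-alike of the pipe alone.

How it is judged:
By the outcome, as a careful person would: the job done as asked, in the order asked, and still so for the second after the job is handed in, with the robot touching nothing.
It also fails if it takes over 67 s, if anything falls off the work surface, if the arm or the gripper's body presses on something with over 40 N, if the wrist force passes 120 N, or if a joint passes its speed limit or range.

## Working session

There is one attempt and no reset: what is moved stays moved. The work goes in short steps, Python scripts to look and compute and a tool call to move; the robot and the scene stay as the last step left them, time stands still between calls to the robot, and variables do not carry over. Pictures are saved under pics/ and viewed, at most 10 in all, crops included, and the job is handed in when it is done.

Besides the shell and the picture viewer there is one more tool, called after "Emit:" as a command line: name --pt "numbers of a row" for each row, then --argument value for the rest. servo_tool: Moves the arm, as the interface text tells. Its arguments: {"type":"object","properties":{"moves":{"type":"array","items":{"type":"array","items":{"type":"number"}}},"claw":{"type":"number"},"force":{"type":"number"}},"required":["moves"]}

```bash
mkdir -p pics
cat > h.py <<'E'
from workcell import *
import numpy as np, cv2
def cal(n):
    c=get_calibration(n);R=cv2.Rodrigues(np.array(c["rvec"],float))[0];return c,R,np.array(c["tvec"],float).ravel()
def ray(n,u,v):
    c,R,t=cal(n);x=(u-c["cx"])/c["fx"];y=(v-c["cy"])/c["fy"];r=np.hypot(x,y);s=r
    for _ in range(20): s=r/(1+c["k1"]*s*s)
    k=s/r if r>0 else 1
    d=R.T@np.array([x*k,y*k,1.]);return -R.T@t,d
def onz(n,u,v,z):
    o,d=ray(n,u,v);return o+d*(z-o[2])/d[2]
def proj(n,p):
    c,R,t=cal(n);q=R@np.array(p)+t;x,y=q[:2]/q[2];k=1+c["k1"]*(x*x+y*y)
    return np.array([c["fx"]*x*k+c["cx"],c["fy"]*y*k+c["cy"]])
def tri(n1,p1,n2,p2):
    a,d=ray(n1,*p1);b,e=ray(n2,*p2);s=np.linalg.lstsq(np.c_[d,-e],b-a,rcond=None)[0]
    A=a+d*s[0];B=b+e*s[1];return (A+B)/2,np.linalg.norm(A-B)
E
python3 - <<'E'
from h import *
o=get_obs();print(o)
for n in("top","side"):
    im=camera(n);cv2.imwrite(f"pics/{n}0.png",im[:,:,::-1]);c,R,t=cal(n);print(n,c,-R.T@t)
E
```

```text
{'time': 0.0, 'q': array([-6.98430613e+01,  5.01305959e+00,  1.00338509e+01,  9.50995368e+01,
        1.04391888e-03,  9.00004306e+01]), 'qd': array([ 0.01754603, -0.10190853, -0.00958997, -0.0174707 ,  0.00346454,
       -0.06003734]), 'joint_efforts': array([ 1.72261207e-03, -5.20389462e+01,  4.64809692e+01,  1.62477797e-02,
        1.59453375e-04,  4.83179150e-06]), 'ee_pos': array([ 0.18945147, -0.51609557,  0.23055887]), 'tcp_rot': array([-1.79921254e+02, -1.04332609e-03,  2.01565066e+01]), 'wrist_force': array([-0.35111519, -0.5300852 ,  0.14054902]), 'torque': array([ 0.00109281, -0.08287938,  0.00859238]), 'grasp_force': 0.0, 'opening': 0.08498030453965724}
top {'fx': 463.1581379835978, 'fy': 463.1581379835978, 'cx': 317.4793789196562, 'cy': 233.4794238702729, 'k1': -0.05815021365336154, 'rvec': array([ 2.17993225, -2.20418385,  0.08591974]), 'tvec': array([-0.00187161,  0.56787778,  1.1502265 ])} [0.48879024 0.0047499  1.18598955]
side {'fx': 600.3201385378137, 'fy': 600.3201385378137, 'cx': 323.1463512902763, 'cy': 243.07508650251128, 'k1': 0.04049982961411602, 'rvec': array([ 0.55232582, -2.5237681 ,  1.39755326]), 'tvec': array([0.50181227, 0.26464648, 1.18850882])} [0.09768705 0.99767128 0.85411697]
```

View pics/top0.png

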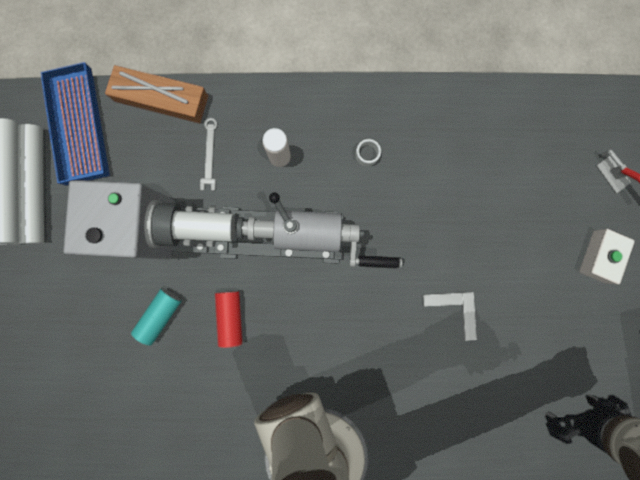

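View pics/side0.png

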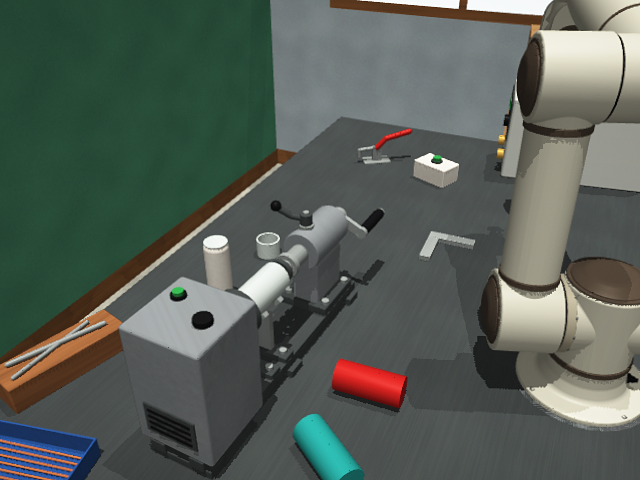

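Top view: the lathe runs along the image (headstock left, around (105,218)), knob (275,198), lock hub (291,226), sleeve about (358–403,262). Side view: knob (276,206), sleeve about (372,221). I'll zoom in for exact pixels.

Run:
```python
import cv2,numpy as np
a=cv2.imread("pics/top0.png")[170:280,230:420];b=cv2.imread("pics/side0.png")[185:295,220:410]
f=lambda i:cv2.resize(i,None,fx=4,fy=4,interpolation=cv2.INTER_CUBIC)[:, :760]
cv2.imwrite("pics/z.png",np.vstack([f(a)[:300*2][120:],f(b)[:280]]) if 0 else np.vstack([cv2.resize(a,(518,300)),cv2.resize(b,(518,300))]))
for n,bx in(("top",(345,240,415,280)),("side",(355,195,395,245)),("top",(262,188,284,208)),("side",(268,196,284,214))):
    im=cv2.imread(f"pics/{n}0.png").max(2);x0,y0,x1,y1=bx
    m=(im[y0:y1,x0:x1]<42).astype(np.uint8);k,l,s,c=cv2.connectedComponentsWithStats(m)
    for i in range(1,k):
        if s[i,4]>15:
            p=np.argwhere(l==i)[:,::-1].astype(np.float32)+[x0,y0];print(n,s[i],c[i]+[x0,y0],cv2.minAreaRect(p.astype(np.float32)))
```

```text
top [ 14  15  40   8 120] [379.8   258.225] ((378.5563049316406, 258.35272216796875), (39.37316131591797, 4.071591854095459), 4.969740867614746)
top [15 23 38  5 93] [378.6344086  264.90322581] ((378.485107421875, 264.9305114746094), (37.0814094543457, 3.1360671520233154), 1.9749339818954468)
side [  7  14  22  24 238] [372.85294118 219.52941176] ((372.8009033203125, 219.51329040527344), (10.347929000854492, 25.11724853515625), 41.18592834472656)
top [ 8  5  9 10 56] [274.35714286 197.53571429] ((274.0, 197.5), (9.0, 8.0), 90.0)
side [ 3  5 13 13 94] [275.86170213 205.9893617 ] ((277.0, 207.0), (12.0, 12.0), 0.0)
```

View pics/z.png

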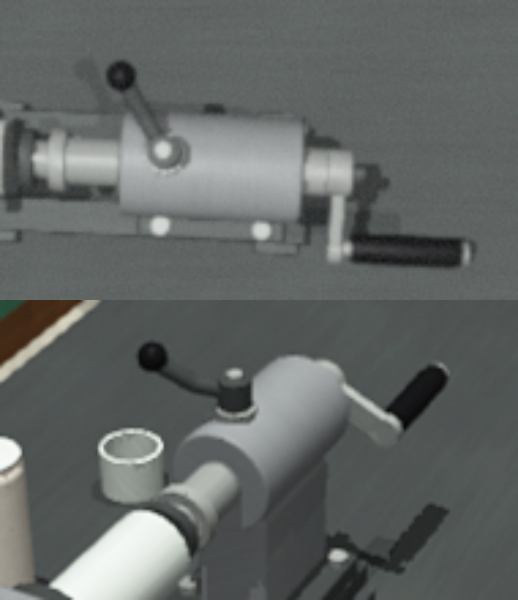

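The crop shows the crank pointing to the robot side (sleeve middle at about (379.5,262) top, (373.3,221) side), knob (274.4,197.5), lock hub (290,225).

Run:
```python
from h import *
c=lambda x,y:(230+x/2.726,170+y/2.727)
S,e=tri("top",(379.6,261.7),"side",(373.2,220.6));print("sleeve",S,e)
K,e=tri("top",(274.4,197.5),"side",(275.9,206));print("knob",K,e,onz("top",274.4,197.5,.282))
H=onz("top",*c(163,150),.29);print("hub",H,np.linalg.norm(H-K))
# tailstock silhouette edges at z .19
P=[onz("top",*c(*p),.195) for p in((122,114),(303,122),(122,208),(303,219))]
for p in P:print(p)
m1=(P[0]+P[2])/2;m2=(P[1]+P[3])/2;print("axis mids",m1,m2,"w",P[0][0]-P[2][0],P[1][0]-P[3][0],"dir",np.degrees(np.arctan2(-(m1-m2)[0],(m1-m2)[1])))
a=onz("top",*c(352,249),S[2]);b=onz("top",*c(463,253),S[2]);print("sleeve ends",a,b,np.degrees(np.arctan2(-(a-b)[0],(a-b)[1])))
# headstock top
im=cv2.imread("pics/top0.png")[175:265,55:175]
cv2.imwrite("pics/hs.png",cv2.resize(im,None,fx=5,fy=5,interpolation=cv2.INTER_CUBIC))
```

```text
sleeve [ 0.49274836 -0.14384285  0.16194192] 0.0028787624733191425
knob [0.62131327 0.07843689 0.28064216] 0.0015873977216105109 [0.62184557 0.07866002 0.282     ]
hub [0.56654057 0.04838078 0.29      ] 0.06317426374632835
[0.60362537 0.08514914 0.195     ]
[ 0.59579847 -0.05762039  0.195     ]
[0.52945785 0.08552487 0.195     ]
[ 0.51926395 -0.05648093  0.195     ]
axis mids [0.56654161 0.085337   0.195     ] [ 0.55753121 -0.05705066  0.195     ] w 0.07416752944547989 0.07653451606019901 dir -3.6208935422899042
sleeve ends [ 0.49550837 -0.09794423  0.16194192] [ 0.49115412 -0.18830547  0.16194192] -2.7587853535424687
```

View pics/hs.png

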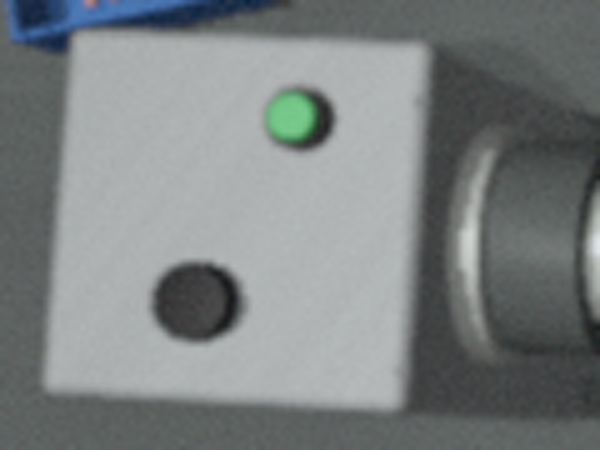

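The headstock top corners are at about (72,32), (430,42), (406,408) and (45,390) in the crop (5x).

Run:
```python
from h import *
Q=np.array([onz("top",55+x/5,175+y/5,.275)[:2] for x,y in((71,32),(431,42),(406,409),(44,390))]);print(Q)
for i in range(4):
    d=Q[(i+1)%4]-Q[i];print(np.linalg.norm(d),np.degrees(np.arctan2(d[1],d[0])))
C=Q.mean(0);print("C",C)
S=np.array([0.4927,-0.1438,.162])
for yaw in(-2.8,-3.5):
    r=np.radians(yaw);y=np.array([-np.sin(r),np.cos(r)]);x=np.array([np.cos(r),np.sin(r)])
    O=C-.41*y;d=S[:2]-O
    print(yaw,"O",O,"crank c",O-.105*y,"sleeve bed",d@x,d@y,np.hypot(d@x,S[2]-.19),np.degrees(np.arctan2(d@x,S[2]-.19)))
    for n,p in(("knob",[.6215,.0786]),("hub",[.5665,.0484])): print(n,(np.array(p)-O)@x,(np.array(p)-O)@y)
```

```text
[[0.66087843 0.49305569]
 [0.65449576 0.34553647]
 [0.5081728  0.35323343]
 [0.51696052 0.50015267]]
0.14765723328826416 -92.47745711110244
0.14652525964463245 176.9888688092191
0.14718181496712127 86.57703048395378
0.14409279701179742 -2.8231247611890518
C [0.58512688 0.42299457]
-2.8 O [0.56509847 0.01348405] crank c [ 0.55996925 -0.0913906 ] sleeve bed -0.0646287480389257 -0.16063292191296877 0.07043347977403176 -113.42437050064878
knob 0.05315329364810666 0.06779341338144117
hub -0.0003057808578447442 0.03494273069497112
-3.5 O [0.56009698 0.0137593 ] crank c [ 0.55368688 -0.09104486] sleeve bed -0.05765250188988476 -0.16137990485302176 0.06409220681302186 -115.90438207901515
knob 0.05733006495429956 0.06846832620809104
hub 0.004276316935049511 0.034966985621333525
```

Emit:
servo_tool --pt "30.35 35.3 3 1.165" --pt "30.35 35.3 3 1.165" --pt "30.35 35.3 3 1.165" --pt "30.35 35.3 3 1.165" --pt "30.35 35.3 3 1.165" --pt "30.35 35.3 3 1.165" --pt "30.35 35.3 3 1.165" --pt "30.35 35.3 3 1.165" --pt "30.35 35.3 3 1.165" --pt "30.35 35.3 3 1.165" --pt "30.35 35.3 3 1.165" --pt "30.35 35.3 3 1.165" --pt "30.35 35.3 3 1.165" --pt "30.35 35.3 3 1.165" --pt "30.35 35.3 3 1.165" --pt "30.35 35.3 3 1.165" --claw 0

```text
time: 1.43
ee_pos: [0.4923, -0.1644, 0.2613]
tcp_rot: [-180.0, 0.0, 86.8]
wrist_force: [0.9, 0.1, 0.6]
opening: 0.0853
grasp_force: 0.0
```

Run:
```python
from h import *
from scipy.spatial.transform import Rotation as Ro
o=get_obs();im=camera("wrist");cv2.imwrite("pics/w1.png",im[:,:,::-1]);c=get_calibration("wrist");print(c)
np.save("w1.npy",np.r_[o["ee_pos"],o["tcp_rot"]]);print(o["ee_pos"],o["tcp_rot"],o["q"],o["time"])
```

```text
{'fx': 347.5538192784316, 'fy': 347.5538192784316, 'cx': 323.795835194005, 'cy': 242.81850073474652, 'k1': -0.0693927357045236, 'tool_from_camera': array([[-1.42558625e-04, -9.44617304e-01, -3.28173930e-01,
         8.44472479e-02],
       [ 9.99999907e-01, -8.94254736e-07, -4.31825537e-04,
         5.34914057e-04],
       [ 4.07616403e-04, -3.28173961e-01,  9.44617216e-01,
        -1.42744483e-01],
       [ 0.00000000e+00,  0.00000000e+00,  0.00000000e+00,
         1.00000000e+00]])}
[ 0.49227052 -0.16440133  0.26129491] [-1.79991409e+02  8.33521568e-03  8.68044257e+01] [-1.84618788e+01  1.48581373e+00  9.78832475e+00  9.83086045e+01
 -1.03032478e-02  7.47336967e+01] 1.4333
```

View pics/w1.png

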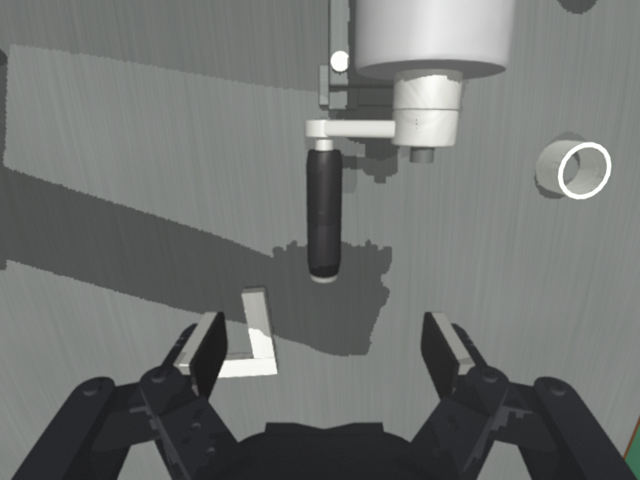

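Wrist view: the sleeve spans (324,150)–(324,278), in line with the fingers (aligned in yaw); the hub's middle is at about (427,100), its rear nub at (423,155).

Run:
```python
from h import *
from scipy.spatial.transform import Rotation as Ro
w=np.load("w1.npy");R=Ro.from_euler("xyz",w[3:],degrees=True).as_matrix();c=get_calibration("wrist");T=np.array(c["tool_from_camera"])
def pt(u,v,z):
    x=(u-c["cx"])/c["fx"];y=(v-c["cy"])/c["fy"];r=np.hypot(x,y);s=r
    for _ in range(20): s=r/(1+c["k1"]*s*s)
    k=s/r;d=R@T[:3,:3]@np.array([x*k,y*k,1]);o=w[:3]+R@T[:3,3];return o+d*(z-o[2])/d[2]
for n,u,v,z in(("s near hub",324,150,.165),("s out",324,276,.165),("hub end top",425,146,.2),("hub ctr",427,110,.19),("nub",423,155,.19),("ts L",357,60,.19),("ts R",514,60,.19)):print(n,pt(u,v,z))
```

```text
s near hub [ 0.49657058 -0.09737863  0.165     ]
s out [ 0.49143259 -0.1894785   0.165     ]
hub end top [ 0.55459254 -0.09552576  0.2       ]
hub ctr [ 0.55803421 -0.07571979  0.19      ]
nub [ 0.55632109 -0.10155113  0.19      ]
ts L [ 0.51792286 -0.04699946  0.19      ]
ts R [ 0.6081071  -0.04985629  0.19      ]
```

Emit:
servo_tool --pt "0.05 0 -4 0" --pt "0.05 0 -8 0" --pt "0.05 0 -11 0" --pt "0.05 0 -11.9 0" --pt "0.05 0 -11.9 0" --pt "0.05 0 -11.9 0"

```text
time: 1.98
ee_pos: [0.4935, -0.1639, 0.1437]
tcp_rot: [179.9, 0.0, 86.9]
wrist_force: [-0.2, 0.1, -0.9]
opening: 0.0854
grasp_force: 0.0
```

Emit:
servo_tool --pt "0 0 0 0" --pt "0 0 0 0" --pt "0 0 0 0" --pt "0 0 0 0" --pt "0 0 0 0" --pt "0 0 0 0" --pt "0 0 0 0" --pt "0 0 0 0" --claw 1 --force 40

```text
time: 2.65
ee_pos: [0.4933, -0.1634, 0.1425]
tcp_rot: [-180.0, 0.0, 86.9]
wrist_force: [-4.5, -0.7, 2.8]
opening: 0.0237
grasp_force: 39.0
```

```bash
cat > wind.py <<'E'
import sys,numpy as np
a,step,n=map(float,sys.argv[1:4]);r=6.5
p=lambda f:np.array([.9985*r*np.sin(f),-.054*r*np.sin(f),r*np.cos(f)])
print([[*[float(v) for v in np.round(p(np.radians(a+step*i))-p(np.radians(a)),2)],0] for i in range(1,int(n)+1)])
E
python3 wind.py 247 10 6; python3 wind.py 307 10 12
```

```text
[[-0.35, 0.02, 1.08, 0], [-0.51, 0.03, 2.2, 0], [-0.47, 0.03, 3.33, 0], [-0.23, 0.01, 4.44, 0], [0.19, -0.01, 5.49, 0], [0.79, -0.04, 6.45, 0]]
[[0.76, -0.04, 0.84, 0], [1.65, -0.09, 1.54, 0], [2.65, -0.14, 2.07, 0], [3.72, -0.2, 2.42, 0], [4.84, -0.26, 2.58, 0], [5.97, -0.32, 2.54, 0], [7.08, -0.38, 2.3, 0], [8.13, -0.44, 1.88, 0], [9.09, -0.49, 1.28, 0], [9.93, -0.54, 0.52, 0], [10.63, -0.57, -0.37, 0], [11.16, -0.6, -1.37, 0]]
```

Emit:
servo_tool --pt "-0.35 0.02 1.08 0" --pt "-0.51 0.03 2.2 0" --pt "-0.47 0.03 3.33 0" --pt "-0.23 0.01 4.44 0" --pt "0.19 -0.01 5.49 0" --pt "0.79 -0.04 6.45 0"

```text
time: 3.15
ee_pos: [0.498, -0.1639, 0.2081]
tcp_rot: [-179.6, 0.1, 86.9]
wrist_force: [-20.0, -2.3, 6.3]
opening: 0.0237
grasp_force: 41.3
```

Emit:
servo_tool --pt "0 0 0 0" --pt "0 0 0 0"

```text
time: 3.32
ee_pos: [0.4994, -0.1641, 0.2098]
tcp_rot: [-179.9, 0.1, 86.9]
wrist_force: [-18.6, -1.8, 17.4]
opening: 0.0234
grasp_force: 42.1
```

```bash
cat > wind.py <<'E'
import sys,numpy as np
# a: current offset (dx,dz) in cm, target start angle, step, n
dx,dz,a,step,n=map(float,sys.argv[1:6]);r=6.5
p=lambda f:np.array([r*np.sin(f),r*np.cos(f)])
o=[]
for i in range(1,int(n)+1):
    q=p(np.radians(a+step*i))-[dx,dz];o.append([round(float(.9985*q[0]),2),round(float(-.054*q[0]),2),round(float(q[1]),2),0])
print(o,"end",p(np.radians(a+step*n)).round(2))
E
cat > f.py <<'E'
import sys,numpy as np
fx,fz,a=map(float,sys.argv[1:4]);a=np.radians(a);print("rad out",fx*np.sin(a)+fz*np.cos(a),"tang",fx*np.cos(a)-fz*np.sin(a))
E
python3 wind.py -5.06 3.67 306 12 5
```

```text
[[0.71, -0.04, 1.16, 0], [1.81, -0.1, 1.96, 0], [3.05, -0.16, 2.51, 0], [4.37, -0.24, 2.79, 0], [5.73, -0.31, 2.79, 0]] end [0.68 6.46]
```

Emit:
servo_tool --pt "0.71 -0.04 1.16 0" --pt "1.81 -0.1 1.96 0" --pt "3.05 -0.16 2.51 0" --pt "4.37 -0.24 2.79 0" --pt "5.73 -0.31 2.79 0" --pt "5.73 -0.31 2.79 0" --pt "5.73 -0.31 2.79 0"

```text
time: 3.9
ee_pos: [0.5602, -0.1672, 0.2362]
tcp_rot: [179.8, 0.0, 86.9]
wrist_force: [4.7, -4.2, 1.2]
opening: 0.0235
grasp_force: 41.3
```

```bash
python3 wind.py 0.68 6.46 6 12 8
```

```text
[[1.33, -0.07, -0.28, 0], [2.57, -0.14, -0.83, 0], [3.66, -0.2, -1.63, 0], [4.57, -0.25, -2.64, 0], [5.25, -0.28, -3.82, 0], [5.67, -0.31, -5.11, 0], [5.81, -0.31, -6.46, 0], [5.67, -0.31, -7.81, 0]] end [ 6.36 -1.35]
```

Emit:
servo_tool --pt "1.33 -0.07 -0.28 0" --pt "2.57 -0.14 -0.83 0" --pt "3.66 -0.2 -1.63 0" --pt "4.57 -0.25 -2.64 0" --pt "5.25 -0.28 -3.82 0" --pt "5.67 -0.31 -5.11 0" --pt "5.81 -0.31 -6.46 0" --pt "5.67 -0.31 -7.81 0" --pt "5.67 -0.31 -7.81 0" --pt "5.67 -0.31 -7.81 0"

```text
time: 4.73
ee_pos: [0.6142, -0.1702, 0.156]
tcp_rot: [-179.9, 0.0, 86.9]
wrist_force: [-4.8, -3.0, -4.1]
opening: 0.0232
grasp_force: 40.8
```

Run:
```python
from h import *
im=camera("top");cv2.imwrite("pics/t2.png",cv2.resize(im[180:270,130:300,::-1],None,fx=4,fy=4,interpolation=cv2.INTER_CUBIC))
```

```text
(no output)
```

View pics/t2.png

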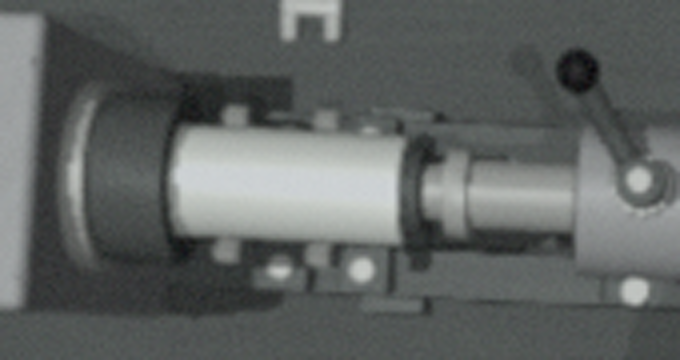

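The pad (crop x≈402–430) is at or about at the cap (pipe crop x 175–403), pipe not yet deep in the cup. Now slower, with forces read in motion.

```bash
python3 wind.py 6.36 -1.35 102 6 8; for a in 150 198 246 294 342 390 438 486 534; do python3 - $a <<'E'
import sys,subprocess,numpy as np
a=float(sys.argv[1]);r=np.radians(a)
print(int(a),subprocess.check_output(["python3","wind.py",str(6.5*np.sin(r)),str(6.5*np.cos(r)),str(a),"6","8"]).decode(),end="")
E
done
```

```text
[[-0.18, 0.01, -0.66, 0], [-0.42, 0.02, -1.29, 0], [-0.73, 0.04, -1.9, 0], [-1.1, 0.06, -2.47, 0], [-1.53, 0.08, -3.0, 0], [-2.01, 0.11, -3.48, 0], [-2.54, 0.14, -3.91, 0], [-3.11, 0.17, -4.28, 0]] end [ 3.25 -5.63]
150 [[-0.61, 0.03, -0.31, 0], [-1.24, 0.07, -0.55, 0], [-1.9, 0.1, -0.73, 0], [-2.57, 0.14, -0.84, 0], [-3.25, 0.18, -0.87, 0], [-3.92, 0.21, -0.84, 0], [-4.59, 0.25, -0.73, 0], [-5.25, 0.28, -0.55, 0]] end [-2.01 -6.18]
198 [[-0.63, 0.03, 0.24, 0], [-1.24, 0.07, 0.55, 0], [-1.81, 0.1, 0.92, 0], [-2.34, 0.13, 1.35, 0], [-2.82, 0.15, 1.83, 0], [-3.25, 0.18, 2.36, 0], [-3.62, 0.2, 2.93, 0], [-3.92, 0.21, 3.54, 0]] end [-5.94 -2.64]
246 [[-0.24, 0.01, 0.64, 0], [-0.42, 0.02, 1.29, 0], [-0.53, 0.03, 1.96, 0], [-0.56, 0.03, 2.64, 0], [-0.53, 0.03, 3.32, 0], [-0.42, 0.02, 4.0, 0], [-0.24, 0.01, 4.65, 0], [-0.0, 0.0, 5.29, 0]] end [-5.94  2.64]
294 [[0.31, -0.02, 0.61, 0], [0.68, -0.04, 1.18, 0], [1.11, -0.06, 1.71, 0], [1.59, -0.09, 2.19, 0], [2.11, -0.11, 2.61, 0], [2.68, -0.15, 2.99, 0], [3.29, -0.18, 3.29, 0], [3.92, -0.21, 3.54, 0]] end [-2.01  6.18]
342 [[0.66, -0.04, 0.18
[... 362 characters left out ...]
2, 0], [3.1, -0.17, -4.28, 0]] end [6.36 1.35]
438 [[0.11, -0.01, -0.67, 0], [0.14, -0.01, -1.35, 0], [0.11, -0.01, -2.03, 0], [0.0, -0.0, -2.7, 0], [-0.18, 0.01, -3.36, 0], [-0.42, 0.02, -4.0, 0], [-0.73, 0.04, -4.6, 0], [-1.1, 0.06, -5.17, 0]] end [ 5.26 -3.82]
486 [[-0.43, 0.02, -0.53, 0], [-0.91, 0.05, -1.01, 0], [-1.44, 0.08, -1.44, 0], [-2.01, 0.11, -1.81, 0], [-2.61, 0.14, -2.12, 0], [-3.25, 0.18, -2.36, 0], [-3.9, 0.21, -2.54, 0], [-4.57, 0.25, -2.64, 0]] end [ 0.68 -6.46]
534 [[-0.68, 0.04, -0.04, 0], [-1.36, 0.07, 0.0, 0], [-2.03, 0.11, 0.11, 0], [-2.68, 0.15, 0.28, 0], [-3.32, 0.18, 0.53, 0], [-3.92, 0.21, 0.84, 0], [-4.49, 0.24, 1.21, 0], [-5.02, 0.27, 1.63, 0]] end [-4.35 -4.83]
```

Emit:
servo_tool --pt "-0.18 0.01 -0.66 0" --pt "-0.42 0.02 -1.29 0" --pt "-0.73 0.04 -1.9 0" --pt "-1.1 0.06 -2.47 0" --pt "-1.53 0.08 -3.0 0" --pt "-2.01 0.11 -3.48 0" --pt "-2.54 0.14 -3.91 0" --pt "-3.11 0.17 -4.28 0"

```text
time: 5.45
ee_pos: [0.5854, -0.1685, 0.1163]
tcp_rot: [179.7, 0.0, 86.9]
wrist_force: [0.5, -1.9, 6.5]
opening: 0.0235
grasp_force: 41.9
```

Emit:
servo_tool --pt "-0.61 0.03 -0.31 0" --pt "-1.24 0.07 -0.55 0" --pt "-1.9 0.1 -0.73 0" --pt "-2.57 0.14 -0.84 0" --pt "-3.25 0.18 -0.87 0" --pt "-3.92 0.21 -0.84 0" --pt "-4.59 0.25 -0.73 0" --pt "-5.25 0.28 -0.55 0"

```text
time: 6.12
ee_pos: [0.5326, -0.1655, 0.1094]
tcp_rot: [179.8, 0.0, 86.9]
wrist_force: [6.5, -1.9, 0.3]
opening: 0.0236
grasp_force: 41.5
```

Emit:
servo_tool --pt "-0.63 0.03 0.24 0" --pt "-1.24 0.07 0.55 0" --pt "-1.81 0.1 0.92 0" --pt "-2.34 0.13 1.35 0" --pt "-2.82 0.15 1.83 0" --pt "-3.25 0.18 2.36 0" --pt "-3.62 0.2 2.93 0" --pt "-3.92 0.21 3.54 0"

```text
time: 6.78
ee_pos: [0.4925, -0.1633, 0.1439]
tcp_rot: [180.0, -0.0, 86.9]
wrist_force: [3.6, -3.0, -4.9]
opening: 0.0238
grasp_force: 40.9
```

Emit:
servo_tool --pt "-0.24 0.01 0.64 0" --pt "-0.42 0.02 1.29 0" --pt "-0.53 0.03 1.96 0" --pt "-0.56 0.03 2.64 0" --pt "-0.53 0.03 3.32 0" --pt "-0.42 0.02 4.0 0" --pt "-0.24 0.01 4.65 0" --pt "0 0 5.29 0"

```text
time: 7.45
ee_pos: [0.4911, -0.1632, 0.1966]
tcp_rot: [-179.8, -0.0, 86.9]
wrist_force: [-8.3, -2.1, -5.9]
opening: 0.0236
grasp_force: 40.6
```

Emit:
servo_tool --pt "0.31 -0.02 0.61 0" --pt "0.68 -0.04 1.18 0" --pt "1.11 -0.06 1.71 0" --pt "1.59 -0.09 2.19 0"

```text
time: 7.78
ee_pos: [0.5062, -0.1642, 0.2186]
tcp_rot: [-179.7, 0.0, 86.9]
wrist_force: [-15.0, -1.7, -3.3]
opening: 0.0238
grasp_force: 41.1
```

```bash
python3 f.py -8.3 -5.9 291
python3 - <<'E'
from h import *
im=camera("top");cv2.imwrite("pics/t3.png",cv2.resize(im[180:270,130:300,::-1],None,fx=4,fy=4,interpolation=cv2.INTER_CUBIC))
o=get_obs();print(o["ee_pos"],o["wrist_force"])
E
```

```text
rad out 5.634346637609503 tang -8.482578497559484
[ 0.50701352 -0.16423295  0.21932482] [-14.3355721   -1.43194707  -1.94682643]
```

View pics/t3.png

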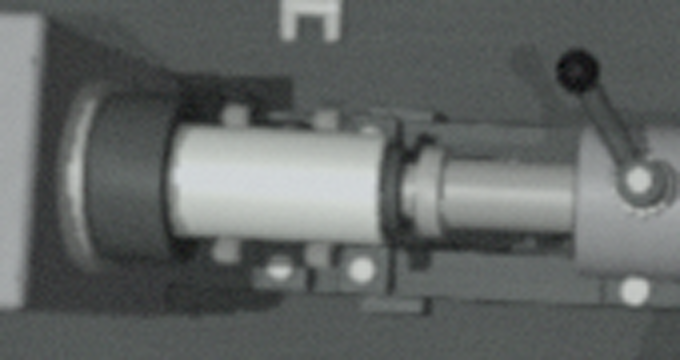

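The pipe's cap edge went from crop x 403 to 381 (about 12 mm) while the collar closed up on the pad by about 3 mm (spring compressed). The tangential force rose 6 → 8.5 → 13 N, so the clamp is at roughly 120 N: firm. I'll let go and check the run-back.

Emit:
servo_tool --pt "0 0 0 0" --pt "0 0 0 0" --pt "0 0 0 0" --pt "0 0 0 0" --pt "0 0 0 0" --pt "0 0 0 0" --claw 0

```text
time: 8.33
ee_pos: [0.5088, -0.1641, 0.2188]
tcp_rot: [180.0, -0.0, 86.9]
wrist_force: [0.5, 0.4, -0.2]
opening: 0.0855
grasp_force: 0.0
```

Emit:
servo_tool --pt "0 0 4 0" --pt "0 0 8 0" --pt "0 0 12 0" --pt "0 0 14 0" --pt "0 0 14 0" --pt "0 0 14 0"

```text
time: 8.83
ee_pos: [0.5091, -0.1643, 0.3595]
tcp_rot: [179.9, 0.0, 86.9]
wrist_force: [-0.4, 0.3, -0.3]
opening: 0.0857
grasp_force: 0.0
```

Run:
```python
from h import *
o=get_obs();print(o["ee_pos"],o["wrist_force"],o["opening"],o["q"])
np.save("w4.npy",np.r_[o["ee_pos"],o["tcp_rot"]])
w=camera("wrist");t=camera("top");s=camera("side")
f=lambda i:cv2.resize(i,(400,300))
cv2.imwrite("pics/m4.png",np.vstack([np.hstack([f(w),f(s[150:300,200:400])]),cv2.resize(t[165:285,130:430],(800,300))])[:,:,::-1])
```

```text
[ 0.50911078 -0.16428742  0.35949756] [-0.44179502  0.33172144 -0.25020953] 0.08568158241111981 [-1.78898958e+01  8.13391494e+00  2.83220962e+01  1.10047486e+02
  9.89866693e-03  7.51965064e+01]
```

View pics/m4.png

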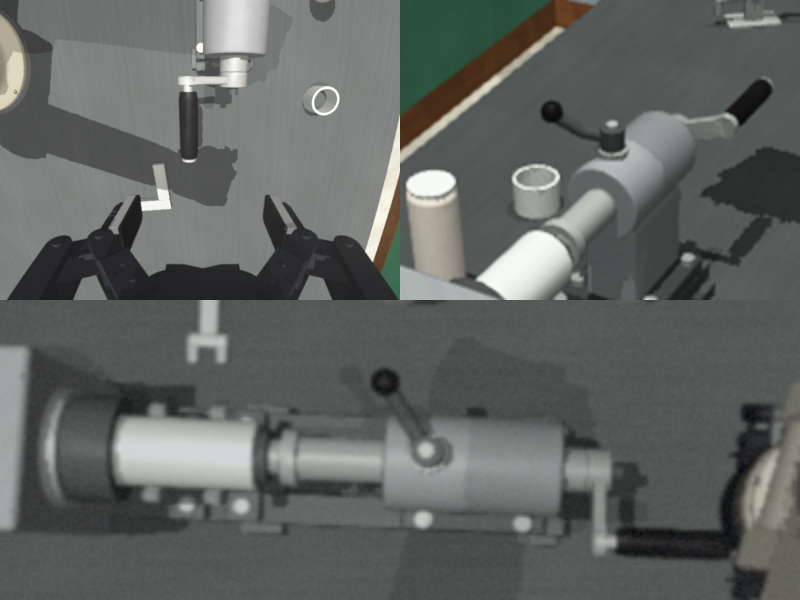

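Wrist/top/side views after release: the sleeve is near (381,262) in the top view and (375,201) in the side view; knob unchanged at about (275,198).

Run:
```python
from h import *
S,e=tri("top",(381.2,262.2),"side",(375.5,200.5));print(S,e)
# crank centre axis at sleeve y
x=.5573-(.0912+S[1]*-1-.0912)*0; ax=.563-(.0136-S[1])*.0541
print(np.degrees(np.arctan2(S[0]-ax,S[2]-.19))%360,np.hypot(S[0]-ax,S[2]-.19))
print("cmd phi check",np.degrees(np.arctan2(.507-.5535,(.2193-.2375)+.065))%360)
```

```text
[ 0.49001672 -0.13974081  0.21694704] 0.005779933373324549
292.61526220322156 0.07007582276845616
cmd phi check 315.18423016737506
```

The crank ran back about 22° after release, to the roughly 75 N it holds by itself, so the clamp is confirmed. Next is the lock handle.

Emit:
servo_tool --pt "11.2 24.3 0 2.11" --pt "11.2 24.3 0 2.11" --pt "11.2 24.3 0 2.11" --pt "11.2 24.3 0 2.11" --pt "11.2 24.3 0 2.11" --pt "11.2 24.3 0 2.11" --pt "11.2 24.3 0 2.11" --pt "11.2 24.3 0 2.11" --pt "11.2 24.3 0 2.11" --pt "11.2 24.3 0 2.11" --pt "11.2 24.3 0 2.11" --pt "11.2 24.3 0 2.11" --pt "11.2 24.3 0 2.11" --pt "11.2 24.3 0 2.11" --pt "11.2 24.3 0 2.11" --pt "11.2 24.3 0 2.11" --pt "11.2 24.3 0 2.11" --pt "11.2 24.3 0 2.11" --pt "11.2 24.3 0 2.11" --pt "11.2 24.3 0 2.11"

```text
time: 10.65
ee_pos: [0.6204, 0.0788, 0.3578]
tcp_rot: [180.0, -0.1, -152.4]
wrist_force: [0.4, -0.4, 0.2]
opening: 0.0856
grasp_force: 0.0
```

Run:
```python
from h import *
o=get_obs();print(o["ee_pos"],o["tcp_rot"],o["q"]);w=camera("wrist");cv2.imwrite("pics/w5.png",w[:,:,::-1])
from scipy.spatial.transform import Rotation as Ro
R=Ro.from_euler("xyz",o["tcp_rot"],degrees=True).as_matrix();c=get_calibration("wrist");T=np.array(c["tool_from_camera"])
p=T[:3,:3].T@(R.T@(np.array([.6215,.0786,.282])-o["ee_pos"])-T[:3,3]);print("knob expected px",p[:2]/p[2]*c["fx"]+[c["cx"],c["cy"]])
```

```text
[0.62042383 0.0787904  0.35782988] [ 1.79977765e+02 -5.88128760e-02 -1.52412261e+02] [ 7.23732598e+00  2.31123176e+01  4.67081263e+01  1.13658683e+02
  3.94543744e-04 -2.03504020e+01]
knob expected px [323.51540079 256.16292316]
```

View pics/w5.png

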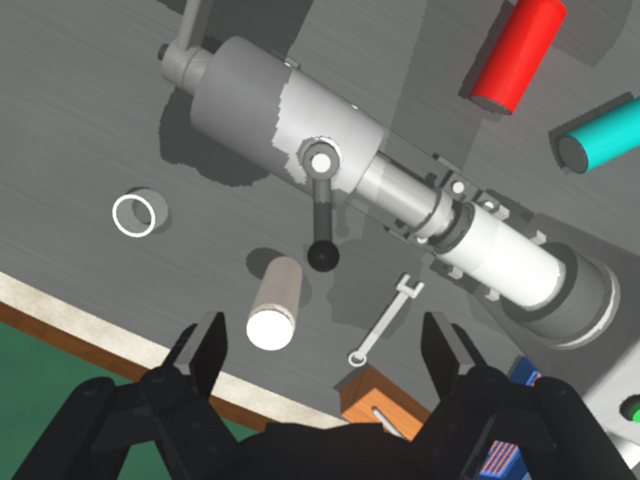

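The knob is at (323,256), as predicted, and the handle is in line with the tool. Descend and grip.

Emit:
servo_tool --pt "0 0 -3 0" --pt "0 0 -6 0" --pt "0 0 -8 0" --pt "0 0 -8.5 0" --pt "0 0 -8.5 0" --pt "0 0 -8.5 0"

```text
time: 11.2
ee_pos: [0.6205, 0.0788, 0.2747]
tcp_rot: [-180.0, 0.0, -152.3]
wrist_force: [0.1, 0.8, 1.0]
opening: 0.085
grasp_force: 0.0
```

Emit:
servo_tool --pt "0 0 0 0" --pt "0 0 0 0" --pt "0 0 0 0" --pt "0 0 0 0" --pt "0 0 0 0" --pt "0 0 0 0" --pt "0 0 0 0" --pt "0 0 0 0" --claw 1 --force 25

```text
time: 11.87
ee_pos: [0.6207, 0.0787, 0.2739]
tcp_rot: [-180.0, 0.0, -152.2]
wrist_force: [0.5, -0.1, 2.8]
opening: 0.02
grasp_force: 24.4
```

Run:
```python
import numpy as np
a0=np.arctan2(.0301,.0566)
p=lambda a:6*np.array([np.cos(a),np.sin(a)])
for K in (range(1,11),range(11,13)):
    print([[*[float(v) for v in np.round(p(a0-.11*k)-p(a0-.11*(K[0]-1)),2)],0,-round(.11*(k-K[0]+1),2)] for k in K])
```

```text
[[0.28, -0.6, 0, -0.11], [0.49, -1.22, 0, -0.22], [0.63, -1.87, 0, -0.33], [0.7, -2.52, 0, -0.44], [0.69, -3.18, 0, -0.55], [0.61, -3.84, 0, -0.66], [0.47, -4.48, 0, -0.77], [0.25, -5.11, 0, -0.88], [-0.04, -5.7, 0, -0.99], [-0.38, -6.26, 0, -1.1]]
[[-0.41, -0.52, 0, -0.11], [-0.87, -0.99, 0, -0.22]]
```

Emit:
servo_tool --pt "0.28 -0.6 0 -0.11" --pt "0.49 -1.22 0 -0.22" --pt "0.63 -1.87 0 -0.33" --pt "0.7 -2.52 0 -0.44" --pt "0.69 -3.18 0 -0.55" --pt "0.61 -3.84 0 -0.66" --pt "0.47 -4.48 0 -0.77" --pt "0.25 -5.11 0 -0.88" --pt "-0.04 -5.7 0 -0.99" --pt "-0.38 -6.26 0 -1.1" --pt "-0.38 -6.26 0 -1.1" --pt "-0.38 -6.26 0 -1.1"

```text
time: 12.87
ee_pos: [0.6175, 0.0151, 0.2739]
tcp_rot: [180.0, 0.2, 144.7]
wrist_force: [4.8, -4.4, 1.5]
opening: 0.0199
grasp_force: 25.1
```

Good following. Now small steps to the stop.

Emit:
servo_tool --pt "-0.41 -0.52 0 -0.11" --pt "-0.63 -0.75 0 -0.16" --pt "-0.63 -0.75 0 -0.16" --pt "-0.63 -0.75 0 -0.16"

```text
time: 13.2
ee_pos: [0.6118, 0.0081, 0.2739]
tcp_rot: [179.9, 0.2, 135.5]
wrist_force: [8.8, -2.8, 2.8]
opening: 0.0199
grasp_force: 25.1
```

Emit:
servo_tool --pt "-0.1 -0.2 0 -0.04" --pt "-0.2 -0.4 0 -0.08" --pt "-0.2 -0.4 0 -0.08" --pt "-0.2 -0.4 0 -0.08"

```text
time: 13.53
ee_pos: [0.6111, 0.008, 0.274]
tcp_rot: [179.5, -0.0, 131.2]
wrist_force: [15.3, 16.2, 0.1]
opening: 0.0198
grasp_force: 25.8
```

It is at the hard stop (about 22 N, no more movement, at the expected spot). Open and lift away.

Emit:
servo_tool --pt "0 0 0 0" --pt "0 0 0 0" --pt "0 0 0 0" --pt "0 0 0 0" --pt "0 0 0 0" --pt "0 0 0 0" --claw 0

```text
time: 14.03
ee_pos: [0.6083, 0.0045, 0.2734]
tcp_rot: [-180.0, -0.0, 131.0]
wrist_force: [0.1, -0.1, 0.4]
opening: 0.0853
grasp_force: 0.0
```

Emit:
servo_tool --pt "0 0 3 0" --pt "0 0 6 0" --pt "0 0 10 0" --pt "0 0 13 0" --pt "-10 -15 13 0" --pt "-10 -15 13 0" --pt "-10 -15 13 0" --pt "-10 -15 13 0" --pt "-10 -15 13 0" --pt "-10 -25 13 0" --pt "-10 -25 13 0" --pt "-10 -25 13 0" --pt "-10 -25 13 0" --pt "-10 -25 13 0"

```text
time: 15.2
ee_pos: [0.5083, -0.2462, 0.403]
tcp_rot: [-180.0, -0.1, 130.9]
wrist_force: [0.1, 0.6, 0.3]
opening: 0.0852
grasp_force: 0.0
```

Run:
```python
from h import *
t=camera("top");s=camera("side");o=get_obs();print(o["ee_pos"],o["wrist_force"],o["time"])
cv2.imwrite("pics/f.png",np.vstack([cv2.resize(t[100:300,110:430],(800,500))[:380],cv2.resize(s[150:260,160:400],(480,220))[:, :480].repeat(1,0) if 0 else cv2.resize(s[150:260,0:400],(800,220))])[:,:,::-1])
```

```text
[ 0.50845894 -0.24471351  0.40361945] [0.26854822 0.01254807 0.4388339 ] 15.3
```

View pics/f.png

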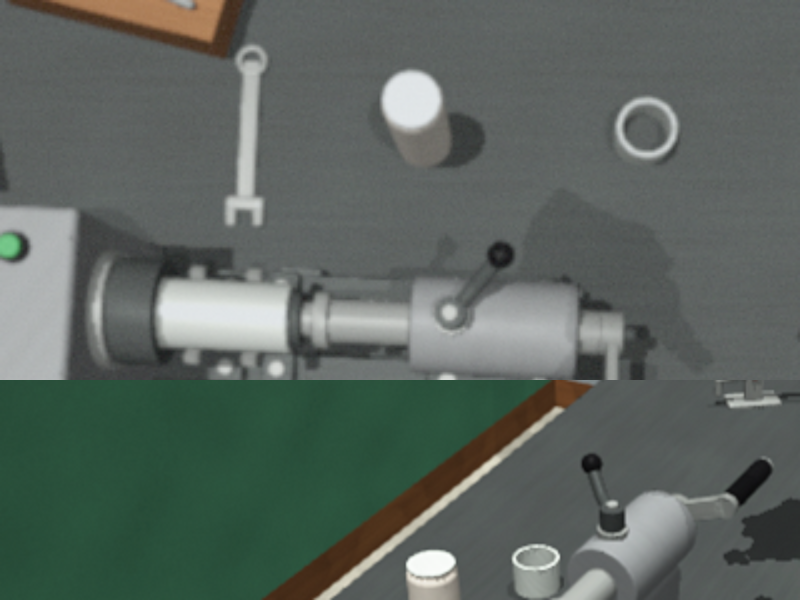

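The knob is now at (310.4,201.6) and the hub at (290,225) in the top view; bystanders are unmoved. I'll check the angle and hand in if it is locked.

Run:
```python
from h import *
k=onz("top",310.4,201.6,.282)-np.array([.5657,.0485,.282]);a=.6-(np.arctan2(k[1],k[0])+.054);print(k,a)
if a>1.2: print(job_done())
```

```text
[ 4.72830416e-02 -4.05480737e-02  5.55111512e-17] 1.254867040870004
the job is handed in; nothing more can be done
None
```

The pipe is pushed home and clamped: I wound the crank to about 130 N, and it settled back to the roughly 75 N it holds once released. The quill lock handle is round against its stop, the other things on the table are where they were, and the job is handed in.

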